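# Fetch the sample jar from behind the reagent bottles

## Task

The leaf sample jar with the green lid is hemmed in by three reagent bottles: first stand all three bottles in the grey side tray, then set the jar fully down in the round well of the analyser while the bottles are still in the tray, and only then put each bottle back, centred on the mat of its own cap colour. Keep the bottles and the jar upright throughout, leave the glass flask alone, and finish with everything standing still and released.

Things in the scene. Friction and masses are not known exactly. Their poses are not given: they have to be found in the camera images.
- bottle_red: Loose amber reagent bottle with a red screw cap and a red band on its white label, standing upright at the start on the mat of its colour. Total height 125 mm: body 46 mm diameter up to 78 mm, shoulder tapering to 92 mm, then the cap, 30 mm diameter, from 92 to 125 mm, the place to grip it. About 0.13 to 0.24 kg. Origin: centre of its underside; z up along its axis.
- bottle_blue: Loose amber reagent bottle with a blue screw cap and a blue band on its white label, standing upright at the start on the mat of its colour. Total height 125 mm: body 46 mm diameter up to 78 mm, shoulder tapering to 92 mm, then the cap, 30 mm diameter, from 92 to 125 mm, the place to grip it. About 0.13 to 0.24 kg. Origin: centre of its underside; z up along its axis.
- bottle_yellow: Loose amber reagent bottle with a yellow screw cap and a yellow band on its white label, standing upright at the start on the mat of its colour. Total height 125 mm: body 46 mm diameter up to 78 mm, shoulder tapering to 92 mm, then the cap, 30 mm diameter, from 92 to 125 mm, the place to grip it. About 0.13 to 0.24 kg. Origin: centre of its underside; z up along its axis.
- mat_red: Fixed red round mat, 68 mm diameter, 3 mm thick, home of the red-capped bottle, on the white station board (board top 8 mm above the bench). Origin: centre of the mat's underside (8 mm above the bench); its top is 3 mm higher. Which colour lies at which of the three spots varies; neighbouring mats are 90 to 124 mm apart, centre to centre. The mats' axes turn with the station, within 0.2 rad of the robot's.
- mat_blue: Fixed blue round mat, 68 mm diameter, 3 mm thick, home of the blue-capped bottle, on the white station board (board top 8 mm above the bench). Origin: centre of the mat's underside (8 mm above the bench); its top is 3 mm higher. Which colour lies at which of the three spots varies; neighbouring mats are 90 to 124 mm apart, centre to centre. The mats' axes turn with the station, within 0.2 rad of the robot's.
- mat_yellow: Fixed yellow round mat, 68 mm diameter, 3 mm thick, home of the yellow-capped bottle, on the white station board (board top 8 mm above the bench). Origin: centre of the mat's underside (8 mm above the bench); its top is 3 mm higher. Which colour lies at which of the three spots varies; neighbouring mats are 90 to 124 mm apart, centre to centre. The mats' axes turn with the station, within 0.2 rad of the robot's.
- sample_jar: Loose round sample jar: clear, green leaf inside, green lid. 40 mm diameter, 50 mm high, straight sides, 0.05 to 0.09 kg. At the start it stands on the station board (8 mm above the bench) hemmed in by the three bottles, one on its left, one on its right (bottle walls about 20 mm from it) and one between it and the robot; a green rail 25 mm high runs about 48 mm behind its centre (side away from the robot). Origin: centre of its underside; z up.
- side_tray: Fixed low grey open tray beside the station, for parking the bottles. Outside 250 mm along its x by 140 mm along its y, rim 18 mm high, walls and floor 5 mm thick; x within 0.2 rad of the direction away from the robot. Which side (left or right) varies; the analyser is on the other. Origin: centre of its underside.
- analyser: Fixed white bench analyser. Low front deck, top 40 mm above the bench, with a round open well, black floor, 60 mm diameter, 14 mm deep, floor 26 mm above the bench. Behind the well (its +x, away from the robot, within 0.15 rad), from 70 to 200 mm from the well's centre, is the housing, 100 mm high and 150 mm wide. Origin: on the bench, directly below the well's centre.
- flask: Bystander: loose clear glass conical flask, 76 mm diameter at the foot, 112 mm high, white stopper, on the bench beyond the station. Not to be disturbed. Origin: centre of its underside.
Things that resemble listed ones, but are neither listed nor needed, are in the scene too. What is meant by the sample_jar is not pink or purple, and is the smaller of those in its own colour.

How it is judged:
On the way, in this order (a step that is already met when the one before it is completed fails the run):
1. All three bottles stand upright on the floor of the side tray (x of bottle_red in the frame of side_tray between -0.105 and 0.105 m and y of bottle_red in the frame of side_tray between -0.05 and 0.05 m and z of each of bottle_red, bottle_blue, bottle_yellow in the frame of side_tray below 0.01 m and angle between each of bottle_red, bottle_blue, bottle_yellow's own z axis and vertical below 0.1 rad and linear speed of each of bottle_red, bottle_blue, bottle_yellow below 0.03 m/s and x of bottle_blue in the frame of side_tray between -0.105 and 0.105 m and y of bottle_blue in the frame of side_tray between -0.05 and 0.05 m and x of bottle_yellow in the frame of side_tray between -0.105 and 0.105 m and y of bottle_yellow in the frame of side_tray between -0.05 and 0.05 m), for 0.2 s.
2. The sample jar stands on the floor of the analyser's well, while all three bottles are still in the tray (all of step 1 and horizontal distance between sample_jar and analyser below 0.012 m and z of sample_jar in the frame of analyser below 0.03 m and angle between sample_jar's own z axis and vertical below 0.1 rad and linear speed of sample_jar below 0.02 m/s), for 0.2 s.
At the end, for the whole second after the job is handed in: Every bottle stands upright (within 0.1 rad) and still on the mat of its own cap colour, centred within 12 mm, and the sample jar stands upright and still on the floor of the analyser's well, within 12 mm of its centre; the robot has let go of all (horizontal distance between bottle_red and mat_red below 0.012 m and z of bottle_red in the frame of mat_red below 0.007 m and angle between each of bottle_red, bottle_blue, bottle_yellow, sample_jar's own z axis and vertical below 0.1 rad and linear speed of each of bottle_red, bottle_blue, bottle_yellow, sample_jar below 0.02 m/s and horizontal distance between bottle_blue and mat_blue below 0.012 m and z of bottle_blue in the frame of mat_blue below 0.007 m and horizontal distance between bottle_yellow and mat_yellow below 0.012 m and z of bottle_yellow in the frame of mat_yellow below 0.007 m and horizontal distance between sample_jar and analyser below 0.012 m and z of sample_jar in the frame of analyser below 0.03 m); the robot touches nothing.
It fails at once if A bottle or the jar is tipped by more than 0.6 rad (angle between any of bottle_red, bottle_blue, bottle_yellow, sample_jar's own z axis and vertical above 0.6 rad).
It fails at once if The glass flask is moved by more than 20 mm or tipped (distance of flask from where it was at the start of the episode above 0.02 m or angle between flask's own z axis and vertical above 0.3 rad).
It also fails if it takes over 144 s, if anything falls off the work surface, if the arm or the gripper's body presses on something with over 40 N, if the wrist force passes 120 N, or if a joint passes its speed limit or range.

## Robot

A 6-joint arm with a two-finger parallel gripper is mounted at the origin on the work surface. World frame = base frame: x ahead of the robot, y to its left, z up, the work surface at z = 0. Lengths are in m, angles in rad, forces in N, time in s.
With the tool pointing down it reaches from about 0.25 to 0.725 m from the base axis. Payload 4 kg.
Tool frame: the origin (TCP) lies on the centre line of the jaws, within the pads' length; the fingertips stand tip_reach ahead of it and the grasp point (between the pads) lies 5 mm behind it (tip_reach is the distance from the TCP to the fingertips, in m); z points along the fingers, y is the direction in which the jaws open and shut (so a half turn about z gives the same grasp; the last joint's range is limited). The gripper opens to 85 mm and grips with 20 to 120 N. Pads are 22 mm wide; open, the fingers measure 114 mm over their backs; the gripper's body (76 mm by 85 mm) begins 54 mm behind the grasp point. The pads swing forward as they close: fully open they stand 13 mm farther back than shut.
Start: joints at [1.302, 0.241, 0.005, 1.335, 0, 1.571], TCP at [0.133, 0.482, 0.245] pointing down, gripper open.
Joint ranges: [-2.72, 2.72], [-1.05, 1.87], [-1.09, 1.28], [-1.99, 2.15], [-1.42, 1.44], [-3.14, 3.14]. Speed limits (rad/s): [2.79, 2.79, 3.14, 3.14, 3.14, 3.14].

## Interface

Orientations are given as a unit quaternion [x, y, z, w].
In Python, from workcell import * gives the robot as it stands.
- The arm moves only by the tool arm_command, never from a script. Its arguments are lists of equal length, an entry for each row: "translation": the shift along the tool's x, y, z in cm, a list of three; "turn": the turn about the tool's z in rad; "hand": the closure, from 0 (fully open) to 1 (shut). In form: {"translation": [[x, y, z], ...], "turn": [turn, ...], "hand": [hand, ...]}. A call has 1 to 5 rows; each row is the pose to reach, as a shift and turn from the pose commanded when the call began, along the tool's axes at that moment; what a row does not reach only later rows make up. A row lasts 1/12 s, in which the tool goes at most 41.7 mm and 7.16 degrees, less where a joint would pass 70% of its speed; a pose out of reach is approached as far as the arm can. A call with a gripper value outside its range is refused whole. The fingers move at their own pace and stop on an object; the grip force is fixed at half the most. Time passes only in rows, so rows that repeat a pose let the fingers close. It gives the time, the measured TCP pose, the force and the opening at its end, in the units of the state.
- get_obs(): the state, without advancing time (a new reading comes with each control period).
- camera(name): name is "side" or "top" or "wrist"; returns (picture, depth): 384x512x3 uint8, red, green, blue; 384x512 float32, m along the optical axis (not along the pixel's ray), 0 where there is no reading.
- camera_info(name): a dict with "mtx" (3x3 intrinsics, pixels), "world_to_cam" (4x4, takes a point from world to camera coordinates). Camera axes: x right, y down, z forward; pixel columns grow to the right and rows downward; lengths in m; the calibration is good to about 2 mm. A picture is of the moment at which its call begins: read the wrist's pose just before it. camera_info takes no time and is no camera call; for the wrist camera it gives the pose at the moment of the call.
- job_done(): hands the job in, once; it reports no verdict.
Trained networks look in the newest picture that a camera, given by its name, has taken for a name from the list of things; names that differ only in an ending like _2 or _b are one class to them, and where a whole thing is asked for, a point or a joint stands for the part that bears it (a point fixed in the world has none). Each returns a list of dicts, best first, with "conf" (0 to 1); they miss things now and then, are a little off and sometimes report something else, mostly with a low value. They report only what shows in the picture. A call takes as long as a camera call. They do not tell look-alikes from the thing itself.
- search_frame(camera, name): "location" ([row, column] in pixels, amid what is visible of it).
- spot_point(camera, name): "location" ([row, column] in pixels: a listed point, or the origin of a listed thing).
The state is a dict: "clock": time; "joint_pos": joint angles; "joint_vel": joint speeds; "tau": joint torques, N m; "eef_pos": TCP position; "tool_rot": TCP orientation; "ft_force": force on the tool from outside, world axes, zero at the start; "ft_torque": the same for the moment, N m; "grip_width": finger opening in m.
Only numpy, scipy, OpenCV 4.12 (cv2) and the standard library are available. Lean on these libraries where they do the work, as an engineer would, in place of code of your own. Each camera call takes 0.05 s, during which the arm holds its last target. There are 200 camera calls.

## Working session

There is one attempt and no reset: what is moved stays moved. The work goes in short steps, Python scripts to look and compute and a tool call to move; the robot and the scene stay as the last step left them, time stands still between calls to the robot, and variables do not carry over. Pictures are saved under pics/ and viewed, about 12 in all and at most 16, crops included, and the job is handed in when it is done.

Besides the shell and the picture viewer there is one more tool, called after ">>>" in YAML: its name, and indented under it one key for each argument. arm_command: Moves the arm, as the interface text tells. Its arguments: {"type":"object","properties":{"translation":{"type":"array","items":{"type":"array","items":{"type":"number"}}},"turn":{"type":"array","items":{"type":"number"}},"hand":{"type":"array","items":{"type":"number"}}},"required":["translation","turn","hand"]}

```bash
mkdir -p pics; ls; cat > h.py <<'E'
from workcell import *
import numpy as np, cv2
def snap(cam,fn=None):
    p,d=camera(cam)
    if fn: cv2.imwrite('pics/'+fn,p[:,:,::-1])
    return p,d
def world(cam,r,c,z=None,d=None,info=None):
    i=info or camera_info(cam); K=np.array(i['mtx']); T=np.linalg.inv(np.array(i['world_to_cam']))
    ray=np.linalg.inv(K)@[c,r,1.]
    if d is not None: return T[:3,:3]@(ray*d)+T[:3,3]
    R=T[:3,:3]@ray; o=T[:3,3]; return o+R*(z-o[2])/R[2]
def proj(cam,P):
    i=camera_info(cam); q=np.array(i['world_to_cam'])@np.r_[P,1]; u=np.array(i['mtx'])@q[:3]; return u[1]/u[2],u[0]/u[2]
E
python3 - <<'E'
from h import *
o=get_obs(); print({k:np.round(v,3) for k,v in o.items()})
for c in ['top','side']:
    p,d=snap(c,c+'0.png')
    for n in ['bottle_red','bottle_blue','bottle_yellow','mat_red','mat_blue','mat_yellow','sample_jar','side_tray','analyser','flask']:
        print(c,n,[(np.round(x['location']).tolist(),round(x['conf'],2)) for x in search_frame(c,n)[:3]], [(np.round(x['location']).tolist(),round(x['conf'],2)) for x in spot_point(c,n)[:3]])
E
```

```text
pics
{'clock': np.float64(0.0), 'joint_pos': array([ 1.302,  0.241,  0.004,  1.335, -0.   ,  1.571]), 'joint_vel': array([ 0.001, -0.   ,  0.   , -0.001,  0.001, -0.001]), 'tau': array([ 1.0000e-03, -3.7231e+01,  2.5241e+01,  1.7000e-02,  0.0000e+00,
       -0.0000e+00]), 'eef_pos': array([0.133, 0.481, 0.244]), 'tool_rot': array([ 0.134,  0.991, -0.001, -0.   ]), 'ft_force': array([-0.129,  0.351, -0.433]), 'ft_torque': array([0.007, 0.006, 0.078]), 'grip_width': np.float64(0.085)}
top bottle_red [([264.0, 254.0], 0.56)] [([258.0, 254.0], 0.68)]
top bottle_blue [([232.0, 285.0], 0.89)] [([233.0, 284.0], 0.66)]
top bottle_yellow [([228.0, 226.0], 0.67)] [([233.0, 228.0], 0.79)]
top mat_red [([254.0, 260.0], 0.71)] [([259.0, 251.0], 0.82)]
top mat_blue [([229.0, 270.0], 0.56)] [([232.0, 282.0], 0.62), ([229.0, 255.0], 0.6)]
top mat_yellow [([222.0, 234.0], 0.54)] [([231.0, 228.0], 0.59), ([232.0, 255.0], 0.41), ([255.0, 402.0], 0.36)]
top sample_jar [([258.0, 330.0], 0.92), ([200.0, 335.0], 0.91), ([171.0, 209.0], 0.89)] [([231.0, 253.0], 0.78), ([256.0, 327.0], 0.78), ([171.0, 212.0]
[... 364 characters left out ...]
.0], 0.84), ([239.0, 262.0], 0.24)] [([233.0, 269.0], 0.61)]
side mat_red [([232.0, 310.0], 0.77), ([240.0, 264.0], 0.58)] [([230.0, 306.0], 0.55)]
side mat_blue [([207.0, 295.0], 0.45)] [([200.0, 289.0], 0.47)]
side mat_yellow [([244.0, 266.0], 0.79)] [([234.0, 267.0], 0.59)]
side sample_jar [([220.0, 214.0], 0.91), ([155.0, 281.0], 0.74), ([171.0, 324.0], 0.57)] [([164.0, 284.0], 0.91), ([225.0, 213.0], 0.84), ([181.0, 325.0], 0.69)]
side side_tray [([334.0, 268.0], 0.84)] [([332.0, 269.0], 0.97), ([200.0, 292.0], 0.65)]
side analyser [([125.0, 315.0], 0.88)] [([140.0, 343.0], 0.81)]
side flask [([179.0, 205.0], 0.96), ([207.0, 294.0], 0.24)] [([189.0, 207.0], 0.9), ([229.0, 306.0], 0.27)]
```

View pics/top0.png

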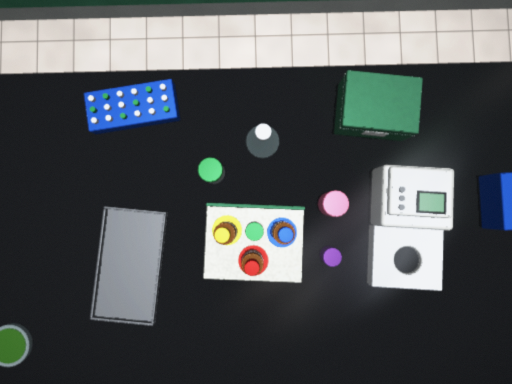

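View pics/side0.png

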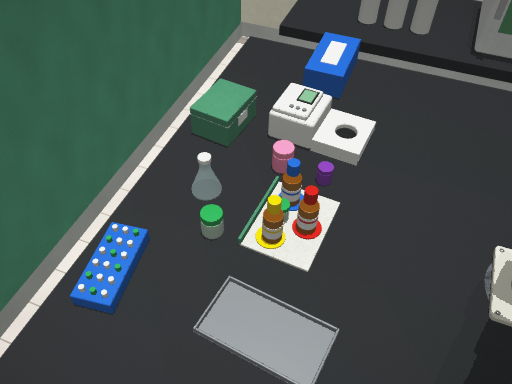

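```bash
python3 - <<'E'
from h import *
p=cv2.imread('pics/top0.png'); cv2.imwrite('pics/c1.png',cv2.resize(p[120:320,60:460],None,fx=2,fy=2,interpolation=cv2.INTER_CUBIC)[:600])
i=camera_info('top');T=np.linalg.inv(i['world_to_cam']);print(np.round(T,3),np.round(i['mtx'],1))
i=camera_info('wrist');print(np.round(np.linalg.inv(i['world_to_cam']),3),np.round(i['mtx'],1))
E
```

```text
[[-0.025 -0.998  0.065  0.614]
 [-1.     0.025 -0.003  0.002]
 [ 0.001 -0.065 -0.998  0.852]
 [ 0.     0.     0.     1.   ]] [[371.8   0.  258.3]
 [  0.  371.8 185.8]
 [  0.    0.    1. ]]
[[ 0.265  0.929  0.258  0.068]
 [ 0.964 -0.256 -0.07   0.5  ]
 [ 0.001  0.267 -0.964  0.375]
 [ 0.     0.     0.     1.   ]] [[301.7   0.  253.5]
 [  0.  301.7 189.6]
 [  0.    0.    1. ]]
```

View pics/c1.png

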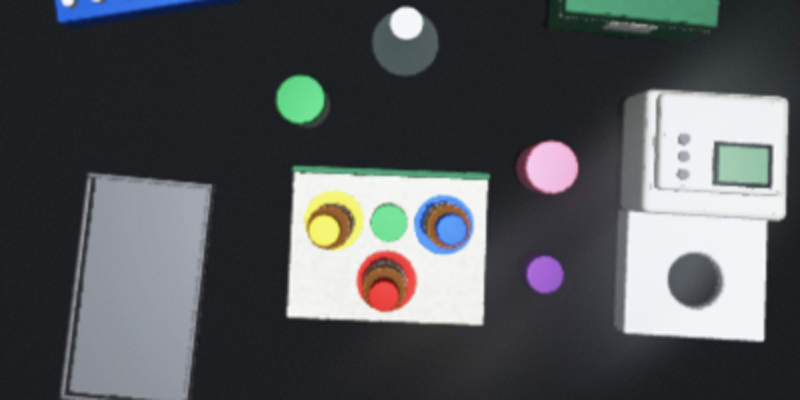

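```bash
cat >> h.py <<'E'
HUE={'red':[(0,6),(174,180)],'blue':[(105,125)],'yellow':[(24,34)],'green':[(60,85)]}
def mask(p,col,smin=150,vmin=90):
    h=cv2.cvtColor(p,cv2.COLOR_RGB2HSV); m=np.zeros(h.shape[:2],np.uint8)
    for a,b in HUE[col]: m|=cv2.inRange(h,(a,smin,vmin),(b,255,255))
    return m
def top_of(cam,p,d,col,zlo,zhi,box=None,info=None):
    """mean xyz of coloured pixels whose world height lies in zlo..zhi; box = x0,x1,y0,y1"""
    i=info or camera_info(cam); r,c=np.nonzero((mask(p,col)>0)&(d>0)); dd=d[r,c]
    K=np.array(i['mtx']);T=np.linalg.inv(np.array(i['world_to_cam']))
    X=(T[:3,:3]@(np.linalg.inv(K)@np.c_[c,r,np.ones(len(r))].T*dd)).T+T[:3,3]
    k=(X[:,2]>zlo)&(X[:,2]<zhi)
    if box: k&=(X[:,0]>box[0])&(X[:,0]<box[1])&(X[:,1]>box[2])&(X[:,1]<box[3])
    X=X[k]; 
    if len(X)<10: return None
    (cx,cy),rad=cv2.minEnclosingCircle(X[:,:2].astype(np.float32))
    return dict(n=len(X),mean=X.mean(0).round(4),circ=np.round([cx,cy,rad],4),zmed=round(float(np.median(X[:,2])),4))
E
python3 - <<'E'
from h import *
p,d=snap('top')
for c in ['red','blue','yellow']: 
    print(c,'cap',top_of('top',p,d,c,.125,.15), 'mat',top_of('top',p,d,c,0,.02,(.3,.6,-.15,.15)))
print('jar',top_of('top',p,d,'green',.045,.07,(.4,.6,-.1,.1)))
# tray corners
for rc in [(208,106),(211,166),(324,153),(319,92)]: print('tray corner',world('top',*rc,z=.018).round(3))
print('well',world('top',260,407,z=.04).round(3), 'flask', world('top',141,262,z=0).round(3))
E
```

```text
red cap {'n': 192, 'mean': array([0.5062, 0.0159, 0.1357]), 'circ': array([0.5054, 0.0158, 0.0149]), 'zmed': 0.1359} mat {'n': 193, 'mean': array([0.5138, 0.0121, 0.011 ]), 'circ': array([0.5028, 0.0153, 0.0321]), 'zmed': 0.0109}
blue cap {'n': 170, 'mean': array([ 0.5667, -0.0495,  0.1357]), 'circ': array([ 0.5668, -0.0498,  0.0142]), 'zmed': 0.1358} mat {'n': 137, 'mean': array([ 0.5669, -0.0369,  0.0108]), 'circ': array([ 0.5638, -0.0498,  0.031 ]), 'zmed': 0.0108}
yellow cap {'n': 38, 'mean': array([0.5709, 0.0697, 0.1349]), 'circ': array([0.5688, 0.0717, 0.0147]), 'zmed': 0.135} mat {'n': 11, 'mean': array([0.572 , 0.0844, 0.0107]), 'circ': array([0.568 , 0.0761, 0.0276]), 'zmed': 0.0113}
jar None
tray corner [0.627 0.341 0.018]
tray corner [0.617 0.207 0.018]
tray corner [0.37  0.238 0.018]
tray corner [0.384 0.371 0.018]
well [ 0.498 -0.318  0.04 ] flask [ 0.773 -0.012  0.   ]
```

Green-lid candidates: (231,254), small, between the three bottles on the board; and (170,210), larger, out on the bench. Pink (203,335) and purple (257,332) are ruled out by colour. The crop confirms that (231,254) is the target. The tray is on the left, centred at about (266,128), and the well is at (260,407).

```bash
python3 - <<'E'
import workcell; print([n for n in dir(workcell) if n[0]!='_']); print(getattr(workcell,'tip_reach',None))
from h import *
p,d=snap('top')
h=cv2.cvtColor(p,cv2.COLOR_RGB2HSV); print('yellow px hsv',h[236,222],'green',h[231,254])
print('jar',world('top',231,254,z=.058).round(4), 'depth pt',world('top',231,254,d=d[231,254]).round(4))
# well: dark blob in the white deck
g=cv2.cvtColor(p,cv2.COLOR_RGB2GRAY)[240:282,380:435]; m=(g<120).astype(np.uint8)
n,l,s,c=cv2.connectedComponentsWithStats(m); k=[j for j in range(1,n) if 200<s[j,4]<900]; print([(s[j].tolist(),c[j].round(1)) for j in k])
for j in k: print('well',world('top',c[j][1]+240,c[j][0]+380,z=.04).round(4))
i=camera_info('wrist');
E
```

```text
['Unreachable', 'camera', 'camera_info', 'get_obs', 'job_done', 'search_frame', 'spot_point', 'tip_reach']
0.014
yellow px hsv [ 30 133 247] green [ 70 122 229]
jar [0.5699 0.0107 0.058 ] depth pt [0.5701 0.0106 0.0606]
[([14, 7, 26, 26, 534], array([26.9, 19.8]))]
well [ 0.4989 -0.3183  0.04  ]
```

>>> arm_command:
  translation:
    - [0,0,0]
    - [0,0,0]
    - [0,0,0]
  turn: [-0.12,-0.24,-0.269]
  hand: [0,0,0]

```text
clock: 2.45
eef_pos: [0.1328, 0.4821, 0.2453]
tool_rot: [-0.002, 1.0, 0.0, -0.0]
ft_force: [-0.0, -0.5, -0.4]
grip_width: 0.0853
```

>>> arm_command:
  translation:
    - [-2.5,-3.1,0]
    - [-5,-6.2,0]
    - [-7.5,-9.3,0]
    - [-10,-12.4,0]
    - [-12.5,-15.5,0]
  turn: [0,0,0,0,0]
  hand: [0,0,0,0,0]

```text
clock: 2.87
eef_pos: [0.2585, 0.3257, 0.2454]
tool_rot: [-0.001, 1.0, 0.0, 0.0]
ft_force: [0.9, -0.0, 0.0]
grip_width: 0.0854
```

>>> arm_command:
  translation:
    - [-2.5,-3.1,0]
    - [-5,-6.2,0]
    - [-7.5,-9.3,0]
    - [-10,-12.4,0]
    - [-12.5,-15.5,0]
  turn: [0,0,0,0,0]
  hand: [0,0,0,0,0]

```text
clock: 3.28
eef_pos: [0.3837, 0.1704, 0.2457]
tool_rot: [-0.0, 1.0, 0.0, 0.0]
ft_force: [-0.1, -0.4, -0.5]
grip_width: 0.0856
```

>>> arm_command:
  translation:
    - [-2.5,-3.1,0]
    - [-5,-6.2,0]
    - [-7.5,-9.3,0]
    - [-10,-12.4,0]
    - [-12.25,-15.6,0]
  turn: [0,0,0,0,0]
  hand: [0,0,0,0,0]

```text
clock: 3.7
eef_pos: [0.5066, 0.0143, 0.2454]
tool_rot: [0.0, 1.0, 0.0, 0.0]
ft_force: [-0.1, 0.8, 0.0]
grip_width: 0.0853
```

>>> arm_command:
  translation:
    - [0,0,0]
    - [0,0,0]
  turn: [0,0]
  hand: [0,0]

```text
clock: 3.87
eef_pos: [0.506, 0.0143, 0.2447]
tool_rot: [0.002, 1.0, 0.0, -0.0]
ft_force: [0.1, 1.0, 0.7]
grip_width: 0.0853
```

```bash
sed -i "s/'yellow':\[(24,34)\]/'yellow':[(24,34)]/; s/smin=150/smin=110/" h.py; python3 - <<'E'
from h import *
i=camera_info('wrist'); p,d=snap('wrist','w1.png')
for c in ['red','blue','yellow']:
    print(c,top_of('wrist',p,d,c,.128,.145,info=i))
print('jar',top_of('wrist',p,d,'green',.05,.065,(.52,.62,-.05,.06),info=i))
E
```

```text
red {'n': 984, 'mean': array([0.5026, 0.018 , 0.1368]), 'circ': array([0.5034, 0.0181, 0.0147]), 'zmed': 0.1371}
blue {'n': 927, 'mean': array([ 0.5634, -0.0475,  0.1364]), 'circ': array([ 0.5651, -0.0482,  0.0153]), 'zmed': 0.1369}
yellow {'n': 930, 'mean': array([0.5655, 0.0729, 0.1364]), 'circ': array([0.5671, 0.074 , 0.0152]), 'zmed': 0.137}
jar {'n': 860, 'mean': array([0.5671, 0.0124, 0.059 ]), 'circ': array([0.568 , 0.0123, 0.0194]), 'zmed': 0.0591}
```

View pics/w1.png

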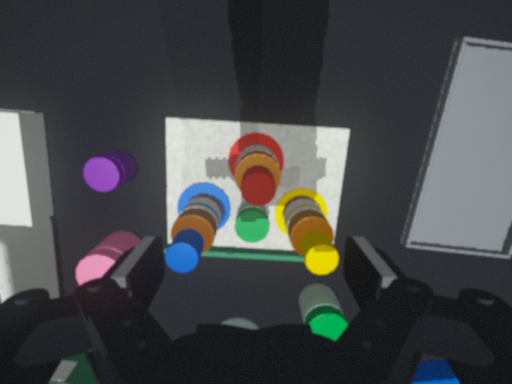

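Wrist view: red cap at (185,259), blue (250,183), yellow (255,321), and the small green jar lid (222,252) between them. It agrees with the top camera to about 2 mm. Gripping red now.

>>> arm_command:
  translation:
    - [0.1,0.27,3.5]
    - [0.1,0.27,7]
    - [0.1,0.27,10]
    - [0.1,0.27,12.6]
    - [0.1,0.27,12.7]
  turn: [0,0,0,0,0]
  hand: [0,0,0,0,0]

```text
clock: 4.33
eef_pos: [0.4993, 0.0203, 0.1136]
tool_rot: [-0.001, 1.0, -0.0, -0.005]
ft_force: [-1.5, -0.3, -0.2]
grip_width: 0.0857
```

>>> arm_command:
  translation:
    - [0,0,0]
    - [0,0,0]
    - [0,0,0]
    - [0,0,0]
    - [0,0,0]
  turn: [0,0,0,0,0]
  hand: [0.3,1,1,1,1]

```text
clock: 4.75
eef_pos: [0.5058, 0.0188, 0.1204]
tool_rot: [-0.0, 1.0, -0.0, 0.002]
ft_force: [0.2, 0.1, 1.3]
grip_width: 0.0284
```

>>> arm_command:
  translation:
    - [0,0,0]
    - [0,0,0]
    - [0,0,-1]
  turn: [0,0,0]
  hand: [1,1,1]

```text
clock: 5.0
eef_pos: [0.5035, 0.0187, 0.1279]
tool_rot: [0.0, 1.0, 0.0, -0.001]
ft_force: [-1.4, 0.0, -2.2]
grip_width: 0.0284
```

>>> arm_command:
  translation:
    - [0,0,-2]
    - [0.5,0.5,-4]
    - [1.5,3,-4]
    - [2.3,6,-4]
    - [3.1,9,-4]
  turn: [0,0,0,0,0]
  hand: [1,1,1,1,1]

```text
clock: 5.42
eef_pos: [0.4732, 0.1092, 0.1694]
tool_rot: [0.001, 1.0, 0.0, 0.0]
ft_force: [-0.8, 0.4, -2.3]
grip_width: 0.0284
```

>>> arm_command:
  translation:
    - [0.8,3.2,0]
    - [1.6,6.4,0]
    - [2.4,9.6,0]
    - [3.2,12.8,0]
    - [3.8,16,0]
  turn: [0,0,0,0,0]
  hand: [1,1,1,1,1]

```text
clock: 5.83
eef_pos: [0.4343, 0.2701, 0.1688]
tool_rot: [-0.0, 1.0, -0.0, -0.0]
ft_force: [1.5, 0.4, -1.6]
grip_width: 0.0286
```

>>> arm_command:
  translation:
    - [0.55,2,0]
    - [0.55,2.9,0]
    - [0.55,2.9,2]
    - [0.55,2.9,3.5]
    - [0.55,2.9,4.5]
  turn: [0,0,0,0,0]
  hand: [1,1,1,1,1]

```text
clock: 6.25
eef_pos: [0.4292, 0.297, 0.1221]
tool_rot: [-0.0, 1.0, -0.001, -0.001]
ft_force: [-0.3, -0.1, -1.4]
grip_width: 0.0282
```

>>> arm_command:
  translation:
    - [0,0,0]
    - [0,0,0]
  turn: [0,0]
  hand: [1,1]

```text
clock: 6.42
eef_pos: [0.4297, 0.297, 0.1231]
tool_rot: [0.0, 1.0, -0.001, -0.001]
ft_force: [0.4, -0.1, -0.7]
grip_width: 0.0284
```

```bash
python3 - <<'E'
from h import *
i=camera_info('wrist'); p,d=snap('wrist','w2.png'); 
for r,c in [(120,100),(120,400),(60,250),(120,180)]: print(r,c,world('wrist',r,c,d=d[r,c],info=i).round(3) if d[r,c]>0 else 0)
p,d=snap('top','t2.png'); print(top_of('top',p,d,'red',.13,.3),'mat',top_of('top',p,d,'red',.0,.02,(.4,.6,-.1,.1)))
print(get_obs()['eef_pos'].round(4),get_obs()['ft_force'].round(1))
E
```

```text
120 100 [0.373 0.172 0.001]
120 400 [0.373 0.416 0.001]
60 250 [0.328 0.294 0.001]
120 180 [0.372 0.241 0.019]
{'n': 13, 'mean': array([0.441 , 0.297 , 0.1392]), 'circ': array([0.4393, 0.2972, 0.0073]), 'zmed': 0.1395} mat {'n': 684, 'mean': array([0.5028, 0.0154, 0.0109]), 'circ': array([0.5024, 0.0159, 0.0334]), 'zmed': 0.011}
[0.4306 0.2978 0.1242] [ 0.2  0.1 -1.6]
```

View pics/t2.png

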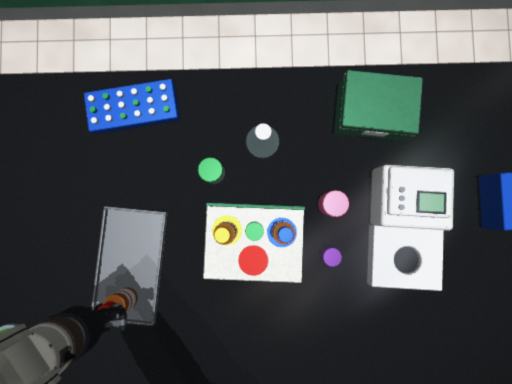

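Top view: red bottle hangs over the near part of the tray (300,125), and the red mat is clear at (261,253).

>>> arm_command:
  translation:
    - [0,0,0.5]
    - [0,0,0.9]
    - [0,0,1.0]
    - [0,0,1.0]
    - [0,0,1.0]
  turn: [0,0,0,0,0]
  hand: [1,1,1,1,1]

```text
clock: 6.93
eef_pos: [0.4305, 0.298, 0.1143]
tool_rot: [0.0, 1.0, 0.0, 0.001]
ft_force: [-0.0, -1.4, 4.5]
grip_width: 0.0282
```

>>> arm_command:
  translation:
    - [0,0,0]
    - [0,0,0]
    - [0,0,0]
    - [0,0,0]
    - [0,0,-1.0]
  turn: [0,0,0,0,0]
  hand: [0.5,0,0,0,0]

```text
clock: 7.35
eef_pos: [0.4284, 0.2969, 0.1215]
tool_rot: [-0.0, 1.0, -0.001, -0.002]
ft_force: [-0.3, 0.3, -0.4]
grip_width: 0.0851
```

>>> arm_command:
  translation:
    - [0,0,-3]
    - [0,0,-6]
    - [0,0,-9]
    - [0,0,-11]
    - [0,0,-12.2]
  turn: [0,0,0,0,0]
  hand: [0,0,0,0,0]

```text
clock: 7.77
eef_pos: [0.4309, 0.2986, 0.2494]
tool_rot: [-0.0, 1.0, 0.002, 0.002]
ft_force: [0.7, 0.0, -0.1]
grip_width: 0.0854
```

```bash
python3 - <<'E'
from h import *
i=camera_info('wrist'); p,d=snap('wrist','w2.png'); print(top_of('wrist',p,d,'red',.1,.3,info=i))
p,d=snap('top'); print(top_of('top',p,d,'red',.1,.3))
print(get_obs()['eef_pos'].round(4))
E
```

```text
{'n': 972, 'mean': array([0.426 , 0.2975, 0.1294]), 'circ': array([0.4281, 0.2973, 0.0147]), 'zmed': 0.131}
{'n': 173, 'mean': array([0.4295, 0.2951, 0.1298]), 'circ': array([0.4295, 0.2953, 0.0144]), 'zmed': 0.1298}
[0.4311 0.2988 0.2488]
```

>>> arm_command:
  translation:
    - [-2,-3.2,0]
    - [-4,-6.4,0]
    - [-6,-9.6,0]
    - [-8,-12.8,0]
    - [-10,-16,0]
  turn: [0,0,0,0,0]
  hand: [0,0,0,0,0]

```text
clock: 8.28
eef_pos: [0.5298, 0.1363, 0.2442]
tool_rot: [-0.0, 1.0, -0.0, -0.001]
ft_force: [1.6, 0.4, 0.1]
grip_width: 0.0855
```

>>> arm_command:
  translation:
    - [-2,-3.2,0]
    - [-3.8,-6.4,0]
    - [-3.8,-6.4,2.5]
    - [-3.8,-6.4,5.5]
    - [-3.8,-6.4,8.5]
  turn: [0,0,0,0,0]
  hand: [0,0,0,0,0]

```text
clock: 8.7
eef_pos: [0.5681, 0.0726, 0.1587]
tool_rot: [0.001, 1.0, 0.0, 0.0]
ft_force: [-1.0, -0.3, -1.1]
grip_width: 0.0855
```

>>> arm_command:
  translation:
    - [0,0,2.5]
    - [0,0,4]
    - [0,0,4.2]
    - [0,0,4.2]
    - [0,0,4.2]
  turn: [0,0,0,0,0]
  hand: [0,0,0,0.4,1]

```text
clock: 9.12
eef_pos: [0.5681, 0.0739, 0.1187]
tool_rot: [-0.0, 1.0, 0.0, 0.0]
ft_force: [0.9, -0.1, 0.1]
grip_width: 0.0638
```

>>> arm_command:
  translation:
    - [0,0,0]
    - [0,0,0]
    - [0,0,0]
    - [0,0,0]
    - [0,0,-1]
  turn: [0,0,0,0,0]
  hand: [1,1,1,1,1]

```text
clock: 9.53
eef_pos: [0.5667, 0.0737, 0.1273]
tool_rot: [-0.0, 1.0, -0.0, -0.001]
ft_force: [-0.7, 0.1, -2.3]
grip_width: 0.0286
```

>>> arm_command:
  translation:
    - [0,0,-2]
    - [0,1,-4]
    - [0,4,-4]
    - [0,7,-4]
    - [0,10,-4]
  turn: [0,0,0,0,0]
  hand: [1,1,1,1,1]

```text
clock: 9.95
eef_pos: [0.5679, 0.1745, 0.1694]
tool_rot: [0.001, 1.0, 0.0, 0.0]
ft_force: [0.8, 0.0, -1.1]
grip_width: 0.0283
```

>>> arm_command:
  translation:
    - [0,3,0]
    - [0,6,0]
    - [0,9,0]
    - [0,10.6,0]
    - [0,10.6,1.5]
  turn: [0,0,0,0,0]
  hand: [1,1,1,1,1]

```text
clock: 10.37
eef_pos: [0.5691, 0.2847, 0.1564]
tool_rot: [-0.002, 1.0, 0.002, 0.003]
ft_force: [0.8, -0.1, -1.7]
grip_width: 0.0283
```

>>> arm_command:
  translation:
    - [0,0,1.5]
    - [0,0,2.8]
    - [0,0,3.6]
    - [0,0,4.0]
    - [0,0,4.0]
  turn: [0,0,0,0,0]
  hand: [1,1,1,1,1]

```text
clock: 10.78
eef_pos: [0.5679, 0.2794, 0.1142]
tool_rot: [0.0, 1.0, -0.0, 0.0]
ft_force: [0.0, -0.1, -1.6]
grip_width: 0.0285
```

>>> arm_command:
  translation:
    - [0,0,0]
    - [0,0,0]
    - [0,0,0]
    - [0,0,0]
    - [0,0,-1.0]
  turn: [0,0,0,0,0]
  hand: [0.5,0,0,0,0]

```text
clock: 11.2
eef_pos: [0.5666, 0.2791, 0.1215]
tool_rot: [-0.0, 1.0, -0.001, -0.002]
ft_force: [-0.1, -0.5, -0.3]
grip_width: 0.0848
```

>>> arm_command:
  translation:
    - [0,0,-3]
    - [0,0,-6]
    - [0,0,-9]
    - [0,0,-11]
    - [0,0,-12.2]
  turn: [0,0,0,0,0]
  hand: [0,0,0,0,0]

```text
clock: 11.62
eef_pos: [0.569, 0.2804, 0.2501]
tool_rot: [-0.0, 1.0, 0.001, 0.003]
ft_force: [0.1, 0.7, -0.2]
grip_width: 0.0854
```

```bash
python3 - <<'E'
from h import *
i=camera_info('wrist'); p,d=snap('wrist'); print([top_of('wrist',p,d,c,.1,.3,info=i) for c in ('red','yellow')])
p,d=snap('top'); print([top_of('top',p,d,c,.1,.3) for c in ('red','yellow','blue')]);print([top_of('top',p,d,c,0,.02,(.4,.65,-.12,.13)) for c in ('red','yellow','blue')])
print(get_obs()['eef_pos'].round(4))
E
```

```text
[{'n': 1044, 'mean': array([0.4361, 0.2966, 0.1277]), 'circ': array([0.4305, 0.2972, 0.0142]), 'zmed': 0.1307}, {'n': 1021, 'mean': array([0.5646, 0.2794, 0.1293]), 'circ': array([0.5666, 0.2793, 0.0149]), 'zmed': 0.1309}]
[{'n': 184, 'mean': array([0.4296, 0.295 , 0.1296]), 'circ': array([0.4296, 0.295 , 0.0148]), 'zmed': 0.1297}, {'n': 63, 'mean': array([0.573 , 0.2716, 0.1292]), 'circ': array([0.5683, 0.2759, 0.0143]), 'zmed': 0.1294}, {'n': 184, 'mean': array([ 0.5667, -0.0497,  0.1354]), 'circ': array([ 0.5665, -0.0503,  0.0146]), 'zmed': 0.1356}]
[{'n': 683, 'mean': array([0.5028, 0.0154, 0.0109]), 'circ': array([0.503 , 0.0155, 0.0331]), 'zmed': 0.0109}, {'n': 643, 'mean': array([0.5713, 0.0733, 0.0108]), 'circ': array([0.5716, 0.0733, 0.0323]), 'zmed': 0.0109}, {'n': 222, 'mean': array([ 0.5647, -0.0424,  0.011 ]), 'circ': array([ 0.5635, -0.0504,  0.0329]), 'zmed': 0.0111}]
[0.5693 0.2806 0.2496]
```

>>> arm_command:
  translation:
    - [0,-3.6,0]
    - [0,-7.2,0]
    - [0.1,-10.8,0]
    - [0.1,-14.4,0]
    - [0.1,-18,0]
  turn: [0,0,0,0,0]
  hand: [0,0,0,0,0]

```text
clock: 12.13
eef_pos: [0.5659, 0.0983, 0.2442]
tool_rot: [-0.0, 1.0, -0.0, -0.001]
ft_force: [0.7, 0.1, 0.2]
grip_width: 0.0854
```

>>> arm_command:
  translation:
    - [0,-3.6,0]
    - [0,-7.2,0]
    - [0,-10.8,0]
    - [0,-14.8,0]
    - [0,-14.8,2.5]
  turn: [0,0,0,0,0]
  hand: [0,0,0,0,0]

```text
clock: 12.55
eef_pos: [0.5689, -0.0552, 0.2239]
tool_rot: [0.004, 1.0, -0.002, 0.004]
ft_force: [0.9, 0.6, 0.6]
grip_width: 0.0856
```

>>> arm_command:
  translation:
    - [0,0,3]
    - [0,0,6]
    - [0,0,9]
    - [0,0,10.2]
    - [0,0,10.2]
  turn: [0,0,0,0,0]
  hand: [0,0,0,0,0.4]

```text
clock: 12.97
eef_pos: [0.5629, -0.048, 0.1132]
tool_rot: [0.0, 1.0, 0.0, -0.005]
ft_force: [-0.3, -1.4, 0.3]
grip_width: 0.0756
```

>>> arm_command:
  translation:
    - [0,0,0]
    - [0,0,0]
    - [0,0,0]
    - [0,0,0]
    - [0,0,0]
  turn: [0,0,0,0,0]
  hand: [1,1,1,1,1]

```text
clock: 13.38
eef_pos: [0.5683, -0.0484, 0.1202]
tool_rot: [-0.0, 1.0, -0.0, 0.002]
ft_force: [1.3, -1.2, 4.3]
grip_width: 0.0283
```

>>> arm_command:
  translation:
    - [0,0,-1]
    - [0,0,-3]
    - [0,0,-5]
    - [0,0,-7]
    - [0,0,-8.2]
  turn: [0,0,0,0,0]
  hand: [1,1,1,1,1]

```text
clock: 13.8
eef_pos: [0.5674, -0.0481, 0.2032]
tool_rot: [-0.0, 1.0, -0.0, 0.001]
ft_force: [0.0, 0.1, -1.4]
grip_width: 0.0286
```

>>> arm_command:
  translation:
    - [0.6,2,0]
    - [1.6,5.3,0]
    - [2.6,8.6,0]
    - [3.6,11.9,0]
    - [4.6,15.2,0]
  turn: [0,0,0,0,0]
  hand: [1,1,1,1,1]

```text
clock: 14.22
eef_pos: [0.5199, 0.105, 0.2009]
tool_rot: [0.0, 1.0, 0.0, -0.0]
ft_force: [0.2, 0.7, -1.9]
grip_width: 0.0284
```

>>> arm_command:
  translation:
    - [1.0,3.2,0]
    - [2.2,6.4,0]
    - [2.2,9.6,0]
    - [2.2,12.8,0]
    - [2.2,16,0]
  turn: [0,0,0,0,0]
  hand: [1,1,1,1,1]

```text
clock: 14.63
eef_pos: [0.498, 0.2654, 0.2011]
tool_rot: [-0.0, 1.0, 0.0, 0.0]
ft_force: [1.4, 0.2, -2.0]
grip_width: 0.0285
```

>>> arm_command:
  translation:
    - [0,2.5,0]
    - [0,2.5,0]
    - [0,2.5,2]
    - [0,2.5,4.5]
    - [0,2.5,6.5]
  turn: [0,0,0,0,0]
  hand: [1,1,1,1,1]

```text
clock: 15.05
eef_pos: [0.4984, 0.2886, 0.1347]
tool_rot: [-0.0, 1.0, -0.0, -0.0]
ft_force: [-0.2, 0.2, -2.6]
grip_width: 0.0286
```

>>> arm_command:
  translation:
    - [0,0,1]
    - [0,0,1.8]
    - [0,0,2.2]
    - [0,0,2.2]
    - [0,0,2.2]
  turn: [0,0,0,0,0]
  hand: [1,1,1,1,1]

```text
clock: 15.47
eef_pos: [0.4997, 0.289, 0.1146]
tool_rot: [0.0, 1.0, 0.001, 0.001]
ft_force: [-0.1, -0.5, -2.3]
grip_width: 0.0285
```

>>> arm_command:
  translation:
    - [0,0,0]
    - [0,0,0]
    - [0,0,0]
    - [0,0,0]
    - [0,0,-1.0]
  turn: [0,0,0,0,0]
  hand: [0.5,0,0,0,0]

```text
clock: 15.88
eef_pos: [0.4976, 0.2882, 0.1219]
tool_rot: [-0.0, 1.0, -0.001, -0.002]
ft_force: [0.1, 0.1, -0.4]
grip_width: 0.0851
```

>>> arm_command:
  translation:
    - [0,0,-3]
    - [0,0,-6]
    - [0,0,-9]
    - [0,0,-11]
    - [0,0,-12.2]
  turn: [0,0,0,0,0]
  hand: [0,0,0,0,0]

```text
clock: 16.3
eef_pos: [0.4999, 0.2895, 0.2498]
tool_rot: [-0.0, 1.0, 0.002, 0.003]
ft_force: [1.1, 0.6, 0.4]
grip_width: 0.0856
```

```bash
python3 - <<'E'
from h import *
p,d=snap('top','t3.png'); print([top_of('top',p,d,c,.1,.3) for c in ('red','yellow','blue')]);print([top_of('top',p,d,c,0,.02,(.4,.65,-.12,.13)) for c in ('red','yellow','blue')])
print('jar',top_of('top',p,d,'green',.045,.07,(.53,.61,-.04,.07)))
i=camera_info('wrist'); p,d=snap('wrist','w3.png'); print([top_of('wrist',p,d,c,.1,.3,info=i) for c in ('red','yellow','blue')])
snap('side','s3.png')
print(get_obs()['eef_pos'].round(4))
E
```

```text
[{'n': 169, 'mean': array([0.429 , 0.2947, 0.1296]), 'circ': array([0.4294, 0.295 , 0.0144]), 'zmed': 0.1297}, {'n': 199, 'mean': array([0.5681, 0.2751, 0.1288]), 'circ': array([0.5682, 0.2765, 0.0149]), 'zmed': 0.1295}, {'n': 154, 'mean': array([0.4995, 0.285 , 0.1323]), 'circ': array([0.5005, 0.2665, 0.0341]), 'zmed': 0.1298}]
[{'n': 684, 'mean': array([0.5028, 0.0154, 0.0108]), 'circ': array([0.5028, 0.0155, 0.0333]), 'zmed': 0.0107}, {'n': 645, 'mean': array([0.5714, 0.0733, 0.0109]), 'circ': array([0.5718, 0.0735, 0.0325]), 'zmed': 0.0109}, {'n': 664, 'mean': array([ 0.5634, -0.0503,  0.011 ]), 'circ': array([ 0.5633, -0.0504,  0.0328]), 'zmed': 0.0109}]
jar {'n': 232, 'mean': array([0.5703, 0.0109, 0.0579]), 'circ': array([0.5704, 0.0108, 0.0186]), 'zmed': 0.0578}
[{'n': 1028, 'mean': array([0.4285, 0.2973, 0.1311]), 'circ': array([0.4287, 0.2974, 0.0143]), 'zmed': 0.1311}, {'n': 1053, 'mean': array([0.5624, 0.2797, 0.1266]), 'circ': array([0.5661, 0.2792, 0.0153]), 'zmed': 0.1307}, {'n': 965, 'mean': array([0.4947, 0.2889, 0.1297]), 'circ': array([0.4965, 0.2886, 0.0148]), 'zmed': 0.1309}]
[0.4995 0.2892 0.2471]
```

View pics/s3.png

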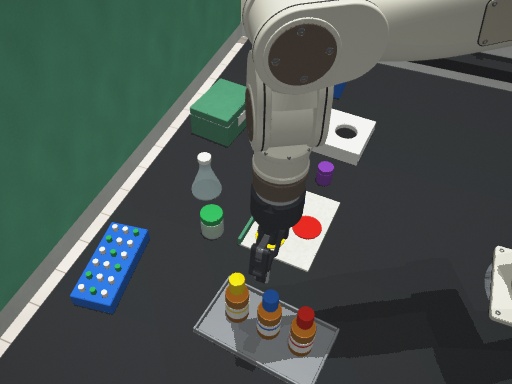

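The side view shows all three bottles upright in the tray: yellow (298,237), blue (315,268), red (332,302). Step 1 is done; next is the jar.

>>> arm_command:
  translation:
    - [-0.9,-3.5,0]
    - [-1.8,-7,0]
    - [-2.7,-10.5,0]
    - [-3.6,-14,0]
    - [-4.5,-17.5,0]
  turn: [0,0,0,0,0]
  hand: [0,0,0,0,0]

```text
clock: 16.87
eef_pos: [0.5431, 0.1122, 0.2436]
tool_rot: [-0.0, 1.0, -0.0, -0.002]
ft_force: [0.2, 0.5, -0.1]
grip_width: 0.0853
```

>>> arm_command:
  translation:
    - [-0.9,-3.5,0]
    - [-1.8,-7,0]
    - [-2.6,-10.1,0]
    - [-2.6,-10.1,0]
    - [-2.6,-10.1,3]
  turn: [0,0,0,0,0]
  hand: [0,0,0,0,0]

```text
clock: 17.28
eef_pos: [0.573, 0.0107, 0.2191]
tool_rot: [0.002, 1.0, 0.0, 0.005]
ft_force: [1.3, -0.2, 1.0]
grip_width: 0.0852
```

>>> arm_command:
  translation:
    - [0,0,3]
    - [0,0,6]
    - [0,0,9]
    - [0,0,12]
    - [0,0,14]
  turn: [0,0,0,0,0]
  hand: [0,0,0,0,0]

```text
clock: 17.7
eef_pos: [0.5667, 0.0131, 0.0708]
tool_rot: [-0.0, 1.0, 0.0, -0.003]
ft_force: [-0.5, 0.3, -0.8]
grip_width: 0.0852
```

>>> arm_command:
  translation:
    - [0,0,1.5]
    - [0,0,2.6]
    - [0,0,3]
    - [0,0,3]
    - [0,0,3]
  turn: [0,0,0,0,0]
  hand: [0,0,0,0,0.3]

```text
clock: 18.12
eef_pos: [0.5702, 0.013, 0.0456]
tool_rot: [-0.0, 1.0, 0.0, 0.0]
ft_force: [0.3, 0.0, 0.5]
grip_width: 0.0756
```

>>> arm_command:
  translation:
    - [0,0,0]
    - [0,0,0]
    - [0,0,0]
    - [0,0,0]
    - [0,0,-1]
  turn: [0,0,0,0,0]
  hand: [0.6,1,1,1,1]

```text
clock: 18.53
eef_pos: [0.5688, 0.0128, 0.0545]
tool_rot: [-0.0, 1.0, -0.0, -0.001]
ft_force: [-1.1, -0.7, -0.0]
grip_width: 0.0381
```

>>> arm_command:
  translation:
    - [0,0,-2]
    - [0,0,-5]
    - [0,0,-8]
    - [0,0,-11]
    - [0,0,-13]
  turn: [0,0,0,0,0]
  hand: [1,1,1,1,1]

```text
clock: 18.95
eef_pos: [0.5707, 0.0128, 0.1892]
tool_rot: [-0.0, 1.0, 0.0, 0.002]
ft_force: [1.3, 0.2, -0.1]
grip_width: 0.0385
```

>>> arm_command:
  translation:
    - [0.8,-2.5,0]
    - [1.7,-5.5,0]
    - [2.6,-8.5,0]
    - [3.5,-11.5,0]
    - [4.4,-14.5,0]
  turn: [0,0,0,0,0]
  hand: [1,1,1,1,1]

```text
clock: 19.37
eef_pos: [0.5251, -0.1332, 0.1861]
tool_rot: [-0.0, 1.0, -0.0, 0.0]
ft_force: [0.7, -0.7, -0.5]
grip_width: 0.0384
```

>>> arm_command:
  translation:
    - [0.9,-3,0]
    - [1.8,-6,0]
    - [2.7,-8.8,0]
    - [2.7,-8.8,0]
    - [2.7,-8.8,0]
  turn: [0,0,0,0,0]
  hand: [1,1,1,1,1]

```text
clock: 19.78
eef_pos: [0.4982, -0.2215, 0.1858]
tool_rot: [0.002, 1.0, 0.0, 0.0]
ft_force: [-0.4, 0.1, -0.4]
grip_width: 0.0382
```

```bash
python3 - <<'E'
from h import *
i=camera_info('wrist'); p,d=snap('wrist','w4.png'); print(get_obs()['eef_pos'].round(4), get_obs()['grip_width'])
x=world('wrist',200,100,z=.04,info=i); 
q=np.array(i['world_to_cam'])@[.499,-.316,.04,1]; u=np.array(i['mtx'])@q[:3]; print('well expected px r,c',u[1]/u[2],u[0]/u[2])
E
```

```text
[ 0.4986 -0.2205  0.1857] 0.038792063037105355
well expected px r,c 181.593936719906 152.80206384197476
```

View pics/w4.png

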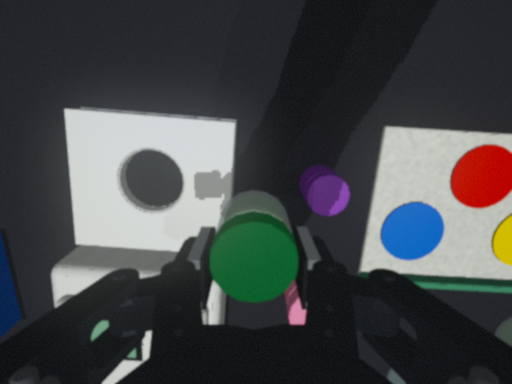

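The jar is gripped upright, with its lid at (260,253). The well is at (180,152), where I expected it.

```bash
python3 - <<'E'
from h import *
i=camera_info('wrist'); g=cv2.imread('pics/w4.png',0); 
m=(g[140:225,105:192]<125).astype(np.uint8); n,l,s,c=cv2.connectedComponentsWithStats(m)
for j in range(1,n):
    if s[j,4]>1000:
        cn=max(cv2.findContours((l==j).astype(np.uint8),0,1)[0],key=len)[:,0]+[105,140]
        X=np.array([world('wrist',r,cc,z=.04,info=i)[:2] for cc,r in cn],np.float32); print(s[j].tolist(),cv2.minEnclosingCircle(X),cv2.fitEllipse(X))
p,d=snap('wrist'); print('lid',top_of('wrist',p,d,'green',.15,.24,info=i))
E
```

```text
[16, 10, 62, 60, 2894] ((0.49847152829170227, -0.3159641623497009), 0.029217835515737534) ((0.4983421266078949, -0.31609779596328735), (0.056646678596735, 0.057200949639081955), 17.811830520629883)
lid {'n': 5413, 'mean': array([ 0.4959, -0.2204,  0.198 ]), 'circ': array([ 0.4968, -0.2206,  0.0196]), 'zmed': 0.198}
```

>>> arm_command:
  translation:
    - [0,-3,0]
    - [0,-6,0]
    - [0,-8.6,0]
    - [0,-9.6,0]
    - [0,-9.6,0]
  turn: [0,0,0,0,0]
  hand: [1,1,1,1,1]

```text
clock: 20.3
eef_pos: [0.4994, -0.317, 0.1851]
tool_rot: [0.0, 1.0, -0.0, 0.0]
ft_force: [0.5, 0.7, -0.8]
grip_width: 0.0382
```

>>> arm_command:
  translation:
    - [0,0,2]
    - [0,0,4.5]
    - [0,0,7]
    - [0,0,8.5]
    - [0,0,9.3]
  turn: [0,0,0,0,0]
  hand: [1,1,1,1,1]

```text
clock: 20.72
eef_pos: [0.4978, -0.3129, 0.0897]
tool_rot: [-0.001, 1.0, 0.002, -0.002]
ft_force: [0.3, 0.2, -0.3]
grip_width: 0.0382
```

>>> arm_command:
  translation:
    - [0,0,0.6]
    - [0,0,1.2]
    - [0,0,1.8]
    - [0,0,2.3]
    - [0,0,2.3]
  turn: [0,0,0,0,0]
  hand: [1,1,1,1,1]

```text
clock: 21.13
eef_pos: [0.4988, -0.3159, 0.0688]
tool_rot: [-0.0, 1.0, 0.0, -0.0]
ft_force: [-0.5, 0.7, -0.7]
grip_width: 0.0378
```

Not in contact yet, so I'll lower the last bit.

>>> arm_command:
  translation:
    - [0,0,0.3]
    - [0,0,0.5]
    - [0,0,0.6]
    - [0,0,0.6]
    - [0,0,0.6]
  turn: [0,0,0,0,0]
  hand: [1,1,1,1,1]

```text
clock: 21.55
eef_pos: [0.4993, -0.3165, 0.0648]
tool_rot: [0.0, 1.0, -0.0, 0.001]
ft_force: [-1.8, 1.6, 6.4]
grip_width: 0.0388
```

>>> arm_command:
  translation:
    - [0,0,0]
    - [0,0,0]
    - [0,0,0]
    - [0,0,0]
    - [0,0,-1]
  turn: [0,0,0,0,0]
  hand: [0.5,0,0,0,0]

```text
clock: 21.97
eef_pos: [0.4975, -0.3153, 0.0714]
tool_rot: [-0.0, 1.0, 0.001, -0.002]
ft_force: [-0.5, 0.3, 0.3]
grip_width: 0.0852
```

>>> arm_command:
  translation:
    - [0,0,-3]
    - [0,0,-7]
    - [0,0,-11]
    - [0,0,-14]
    - [0,0,-15.2]
  turn: [0,0,0,0,0]
  hand: [0,0,0,0,0]

```text
clock: 22.38
eef_pos: [0.5009, -0.3174, 0.2322]
tool_rot: [-0.0, 1.0, -0.003, 0.004]
ft_force: [1.2, 0.5, 0.7]
grip_width: 0.0857
```

>>> arm_command:
  translation:
    - [0,0,0]
    - [0,0,0]
  turn: [0,0]
  hand: [0,0]

```text
clock: 22.55
eef_pos: [0.4993, -0.3164, 0.2263]
tool_rot: [-0.0, 1.0, -0.001, 0.001]
ft_force: [0.6, 0.1, -0.4]
grip_width: 0.0857
```

```bash
python3 - <<'E'
from h import *
i=camera_info('wrist'); p,d=snap('wrist','w5.png'); print('lid',top_of('wrist',p,d,'green',.05,.1,(.4,.6,-.4,-.2),info=i), get_obs()['eef_pos'].round(4))
p,d=snap('top','t5.png'); print('top lid',top_of('top',p,d,'green',.05,.1,(.4,.57,-.4,-.2)))
E
```

```text
lid {'n': 1220, 'mean': array([ 0.4965, -0.3163,  0.0771]), 'circ': array([ 0.497 , -0.3163,  0.0191]), 'zmed': 0.0771} [ 0.4985 -0.3159  0.2246]
top lid {'n': 144, 'mean': array([ 0.4939, -0.3208,  0.076 ]), 'circ': array([ 0.4961, -0.318 ,  0.0179]), 'zmed': 0.0762}
```

View pics/w5.png

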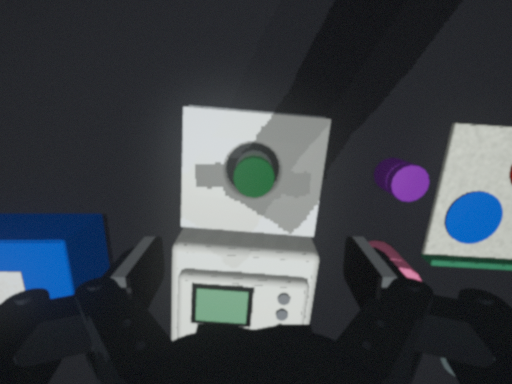

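The jar stands in the well with its lid top at z=0.076–0.077, about 1.5 mm off the well centre, and the gripper has let go of it. Next, bottles back, blue first.

>>> arm_command:
  translation:
    - [0,3.8,-1]
    - [0,7.8,-2]
    - [0,11.8,-2]
    - [0,15.8,-2]
    - [0,19.8,-2]
  turn: [0,0,0,0,0]
  hand: [0,0,0,0,0]

```text
clock: 23.07
eef_pos: [0.4975, -0.1164, 0.2432]
tool_rot: [0.0, 1.0, 0.0, -0.002]
ft_force: [0.9, -0.0, 0.7]
grip_width: 0.0856
```

>>> arm_command:
  translation:
    - [0,4,0]
    - [0,8,0]
    - [0,12,0]
    - [0,16,0]
    - [0,20,0]
  turn: [0,0,0,0,0]
  hand: [0,0,0,0,0]

```text
clock: 23.48
eef_pos: [0.4973, 0.0835, 0.2432]
tool_rot: [-0.0, 1.0, -0.0, -0.002]
ft_force: [0.7, -0.3, 0.4]
grip_width: 0.0849
```

>>> arm_command:
  translation:
    - [0,4,0]
    - [0,8,0]
    - [0,12,0]
    - [0,16,0]
    - [0,20,0]
  turn: [0,0,0,0,0]
  hand: [0,0,0,0,0]

```text
clock: 23.9
eef_pos: [0.4974, 0.2833, 0.2429]
tool_rot: [-0.0, 1.0, -0.001, -0.002]
ft_force: [1.2, -0.4, -0.3]
grip_width: 0.0855
```

>>> arm_command:
  translation:
    - [0,0.7,0]
    - [0,0.7,0]
    - [0,0.7,3]
    - [0,0.7,6.5]
    - [0,0.7,9.5]
  turn: [0,0,0,0,0]
  hand: [0,0,0,0,0]

```text
clock: 24.32
eef_pos: [0.4981, 0.2868, 0.1479]
tool_rot: [0.001, 1.0, -0.001, -0.001]
ft_force: [0.1, -0.8, -1.9]
grip_width: 0.0854
```

>>> arm_command:
  translation:
    - [0,0,2]
    - [0,0,3.5]
    - [0,0,3.7]
    - [0,0,3.7]
    - [0,0,3.7]
  turn: [0,0,0,0,0]
  hand: [0,0,0,0,0.4]

```text
clock: 24.73
eef_pos: [0.4992, 0.2879, 0.1137]
tool_rot: [0.001, 1.0, -0.0, 0.0]
ft_force: [-0.9, 1.5, 0.4]
grip_width: 0.0753
```

>>> arm_command:
  translation:
    - [0,0,0]
    - [0,0,0]
    - [0,0,0]
    - [0,0,0]
    - [0,0,-1]
  turn: [0,0,0,0,0]
  hand: [1,1,1,1,1]

```text
clock: 25.15
eef_pos: [0.4977, 0.2882, 0.1222]
tool_rot: [-0.0, 1.0, -0.001, -0.001]
ft_force: [0.2, -0.0, -2.4]
grip_width: 0.0283
```

>>> arm_command:
  translation:
    - [0,0,-2]
    - [0,0,-4]
    - [0,0,-6.5]
    - [0,-1,-8]
    - [0,-4,-8]
  turn: [0,0,0,0,0]
  hand: [1,1,1,1,1]

```text
clock: 25.57
eef_pos: [0.5009, 0.2527, 0.208]
tool_rot: [-0.003, 1.0, 0.003, 0.004]
ft_force: [1.4, -0.4, -2.0]
grip_width: 0.0283
```

>>> arm_command:
  translation:
    - [0,-3.2,0]
    - [-1,-6.4,0]
    - [-2,-9.6,0]
    - [-3,-12.8,0]
    - [-4,-16,0]
  turn: [0,0,0,0,0]
  hand: [1,1,1,1,1]

```text
clock: 25.98
eef_pos: [0.5388, 0.0875, 0.204]
tool_rot: [-0.0, 1.0, 0.0, 0.0]
ft_force: [1.7, 0.6, -1.8]
grip_width: 0.0281
```

>>> arm_command:
  translation:
    - [-0.8,-3.2,0]
    - [-1.6,-6.4,0]
    - [-2.4,-9.6,0]
    - [-2.4,-12.3,0]
    - [-2.4,-13.7,0]
  turn: [0,0,0,0,0]
  hand: [1,1,1,1,1]

```text
clock: 26.4
eef_pos: [0.5628, -0.0513, 0.2036]
tool_rot: [0.001, 1.0, -0.001, -0.0]
ft_force: [-0.4, 0.2, -1.4]
grip_width: 0.0284
```

>>> arm_command:
  translation:
    - [0,0,0]
    - [0,0,2]
    - [0,0,4]
    - [0,0,6]
    - [0,0,7.2]
  turn: [0,0,0,0,0]
  hand: [1,1,1,1,1]

```text
clock: 26.82
eef_pos: [0.5615, -0.0466, 0.1294]
tool_rot: [-0.001, 1.0, 0.001, -0.002]
ft_force: [-0.6, -0.6, -1.9]
grip_width: 0.0283
```

>>> arm_command:
  translation:
    - [0,0,0.6]
    - [0,0,1]
    - [0,0,1.2]
    - [0,0,1.2]
    - [0,0,1.2]
  turn: [0,0,0,0,0]
  hand: [1,1,1,1,1]

```text
clock: 27.23
eef_pos: [0.5638, -0.0476, 0.1206]
tool_rot: [-0.0, 1.0, 0.0, 0.001]
ft_force: [-0.1, 0.3, 1.7]
grip_width: 0.0286
```

>>> arm_command:
  translation:
    - [0,0,0]
    - [0,0,0]
    - [0,0,0]
    - [0,0,0]
    - [0,0,-1.0]
  turn: [0,0,0,0,0]
  hand: [0.5,0,0,0,0]

```text
clock: 27.65
eef_pos: [0.5615, -0.0481, 0.1278]
tool_rot: [-0.0, 1.0, 0.0, -0.002]
ft_force: [-1.8, -0.8, -0.5]
grip_width: 0.0849
```

>>> arm_command:
  translation:
    - [0,0,-3]
    - [0,0,-6]
    - [0,0,-9]
    - [0,0,-11]
    - [0,0,-11.6]
  turn: [0,0,0,0,0]
  hand: [0,0,0,0,0]

```text
clock: 28.07
eef_pos: [0.5649, -0.0484, 0.2506]
tool_rot: [-0.0, 1.0, -0.0, 0.004]
ft_force: [-0.0, 0.7, 0.2]
grip_width: 0.0855
```

>>> arm_command:
  translation:
    - [0,3.6,0]
    - [0,7.2,0]
    - [-0.5,10.8,0]
    - [-0.5,14.4,0]
    - [-0.5,18,0]
  turn: [0,0,0,0,0]
  hand: [0,0,0,0,0]

```text
clock: 28.48
eef_pos: [0.5674, 0.1332, 0.2447]
tool_rot: [0.0, 1.0, -0.0, -0.001]
ft_force: [0.6, -0.2, 0.7]
grip_width: 0.0851
```

>>> arm_command:
  translation:
    - [0,3.6,0]
    - [0,7.2,0]
    - [0,10.8,0]
    - [0,14.8,0]
    - [0,14.8,0]
  turn: [0,0,0,0,0]
  hand: [0,0,0,0,0]

```text
clock: 28.9
eef_pos: [0.5664, 0.2868, 0.2436]
tool_rot: [-0.004, 1.0, 0.001, -0.001]
ft_force: [0.0, -0.5, -0.2]
grip_width: 0.0854
```

```bash
python3 - <<'E'
from h import *
i=camera_info('wrist'); p,d=snap('wrist'); print('yellow wrist',top_of('wrist',p,d,'yellow',.1,.2,info=i), get_obs()['eef_pos'].round(4))
p,d=snap('top'); print('top blue',top_of('top',p,d,'blue',.1,.15), 'yellow',top_of('top',p,d,'yellow',.1,.15))
E
```

```text
yellow wrist {'n': 1068, 'mean': array([0.5643, 0.2795, 0.129 ]), 'circ': array([0.5665, 0.279 , 0.0149]), 'zmed': 0.1308} [0.5667 0.2836 0.2437]
top blue {'n': 183, 'mean': array([ 0.5627, -0.0491,  0.1354]), 'circ': array([ 0.5627, -0.0497,  0.0147]), 'zmed': 0.1357} yellow {'n': 78, 'mean': array([0.5731, 0.2732, 0.1295]), 'circ': array([0.5688, 0.2764, 0.0146]), 'zmed': 0.1294}
```

>>> arm_command:
  translation:
    - [0,0,3]
    - [0,0,6]
    - [0,0,9.5]
    - [0,0,11.5]
    - [0,0,13]
  turn: [0,0,0,0,0]
  hand: [0,0,0,0,0]

```text
clock: 29.42
eef_pos: [0.5662, 0.277, 0.1119]
tool_rot: [0.001, 1.0, -0.001, -0.002]
ft_force: [-1.2, 0.3, 1.0]
grip_width: 0.0855
```

>>> arm_command:
  translation:
    - [0,0,0.2]
    - [0,0,0.2]
    - [0,0,0.2]
    - [0,0,0.2]
    - [0,0,0.2]
  turn: [0,0,0,0,0]
  hand: [0,0.4,1,1,1]

```text
clock: 29.83
eef_pos: [0.5689, 0.28, 0.1152]
tool_rot: [0.0, 1.0, 0.001, 0.001]
ft_force: [0.5, -0.4, -0.5]
grip_width: 0.0391
```

>>> arm_command:
  translation:
    - [0,0,0]
    - [0,0,0]
    - [0,0,-1]
    - [0,0,-3]
    - [0,0,-5]
  turn: [0,0,0,0,0]
  hand: [1,1,1,1,1]

```text
clock: 30.25
eef_pos: [0.5666, 0.2795, 0.1628]
tool_rot: [-0.0, 1.0, -0.001, -0.002]
ft_force: [-0.2, -0.6, -1.0]
grip_width: 0.0282
```

>>> arm_command:
  translation:
    - [0,-2,0]
    - [0,-5,0]
    - [0,-8,0]
    - [0,-11,0]
    - [-0.2,-14,0]
  turn: [0,0,0,0,0]
  hand: [1,1,1,1,1]

```text
clock: 30.67
eef_pos: [0.569, 0.1389, 0.1635]
tool_rot: [-0.001, 1.0, 0.0, -0.001]
ft_force: [0.8, 0.1, -1.6]
grip_width: 0.0286
```

>>> arm_command:
  translation:
    - [-0.2,-3,0]
    - [-0.2,-5.4,0]
    - [-0.2,-6.4,0]
    - [-0.2,-6.4,1.5]
    - [-0.2,-6.4,3]
  turn: [0,0,0,0,0]
  hand: [1,1,1,1,1]

```text
clock: 31.08
eef_pos: [0.5729, 0.0753, 0.1344]
tool_rot: [0.001, 1.0, 0.001, 0.001]
ft_force: [-0.6, 0.5, -2.4]
grip_width: 0.0286
```

>>> arm_command:
  translation:
    - [0,0,0.7]
    - [0,0,1.2]
    - [0,0,1.4]
    - [0,0,1.4]
    - [0,0,1.4]
  turn: [0,0,0,0,0]
  hand: [1,1,1,1,1]

```text
clock: 31.5
eef_pos: [0.5717, 0.0762, 0.1213]
tool_rot: [-0.001, 1.0, -0.0, 0.0]
ft_force: [-4.1, -1.2, 6.4]
grip_width: 0.0285
```

>>> arm_command:
  translation:
    - [0,0,0]
    - [0,0,0]
    - [0,0,0]
    - [0,0,0]
    - [0,0,-1.0]
  turn: [0,0,0,0,0]
  hand: [0.5,0,0,0,0]

```text
clock: 31.92
eef_pos: [0.5705, 0.0758, 0.1276]
tool_rot: [-0.0, 1.0, -0.0, -0.002]
ft_force: [0.7, 1.1, 0.6]
grip_width: 0.0851
```

>>> arm_command:
  translation:
    - [0,0,-3]
    - [0,0,-6]
    - [0,0,-9]
    - [0,0,-11]
    - [0,0,-11.6]
  turn: [0,0,0,0,0]
  hand: [0,0,0,0,0]

```text
clock: 32.33
eef_pos: [0.5739, 0.0761, 0.2505]
tool_rot: [-0.0, 1.0, 0.001, 0.004]
ft_force: [-0.1, 0.1, -0.4]
grip_width: 0.0858
```

>>> arm_command:
  translation:
    - [2,3.2,0]
    - [4,6.4,0]
    - [6,9.6,0]
    - [8,12.8,0]
    - [10,16,0]
  turn: [0,0,0,0,0]
  hand: [0,0,0,0,0]

```text
clock: 32.75
eef_pos: [0.4703, 0.2367, 0.2446]
tool_rot: [0.0, 1.0, -0.0, -0.001]
ft_force: [0.7, 0.7, -0.6]
grip_width: 0.0853
```

>>> arm_command:
  translation:
    - [2,3.2,0]
    - [4.2,6.2,0]
    - [4.2,6.2,0]
    - [4.2,6.2,3]
    - [4.2,6.2,6]
  turn: [0,0,0,0,0]
  hand: [0,0,0,0,0]

```text
clock: 33.17
eef_pos: [0.4305, 0.2994, 0.186]
tool_rot: [-0.001, 1.0, 0.001, 0.002]
ft_force: [0.7, 0.1, -0.9]
grip_width: 0.0854
```

>>> arm_command:
  translation:
    - [0,0,3]
    - [0,0,5.5]
    - [0,0,7]
    - [0,0,7.2]
    - [0,0,7.2]
  turn: [0,0,0,0,0]
  hand: [0,0,0,0,0.4]

```text
clock: 33.58
eef_pos: [0.429, 0.2968, 0.1119]
tool_rot: [0.0, 1.0, -0.001, -0.002]
ft_force: [0.1, 0.1, 0.6]
grip_width: 0.0755
```

>>> arm_command:
  translation:
    - [0,0,0]
    - [0,0,0]
    - [0,0,0]
    - [0,0,0]
    - [0,0,-1]
  turn: [0,0,0,0,0]
  hand: [1,1,1,1,1]

```text
clock: 34.0
eef_pos: [0.429, 0.2972, 0.1227]
tool_rot: [-0.0, 1.0, -0.001, -0.001]
ft_force: [-0.8, -0.2, -2.1]
grip_width: 0.0285
```

```bash
python3 - <<'E'
from h import *
p,d=snap('top'); print('top blue',top_of('top',p,d,'blue',.1,.15), 'yellow',top_of('top',p,d,'yellow',.1,.15))
E
```

```text
top blue {'n': 183, 'mean': array([ 0.5628, -0.049 ,  0.1355]), 'circ': array([ 0.5626, -0.0491,  0.0147]), 'zmed': 0.1359} yellow {'n': 183, 'mean': array([0.5717, 0.0731, 0.1357]), 'circ': array([0.5712, 0.0732, 0.0147]), 'zmed': 0.1357}
```

>>> arm_command:
  translation:
    - [0,0,-2]
    - [0,-1,-5]
    - [-0.8,-4,-5]
    - [-1.6,-7,-5]
    - [-2.4,-10,-5]
  turn: [0,0,0,0,0]
  hand: [1,1,1,1,1]

```text
clock: 34.47
eef_pos: [0.4544, 0.1974, 0.1747]
tool_rot: [-0.001, 1.0, 0.0, 0.001]
ft_force: [1.0, -0.5, -2.4]
grip_width: 0.0285
```

>>> arm_command:
  translation:
    - [-0.8,-3.2,0]
    - [-1.6,-6.4,0]
    - [-2.4,-9.6,0]
    - [-3.2,-12.8,0]
    - [-4,-15.4,0]
  turn: [0,0,0,0,0]
  hand: [1,1,1,1,1]

```text
clock: 34.88
eef_pos: [0.494, 0.0417, 0.174]
tool_rot: [0.0, 1.0, -0.0, 0.0]
ft_force: [0.5, 0.1, -1.7]
grip_width: 0.0283
```

>>> arm_command:
  translation:
    - [-0.6,-1.8,0]
    - [-0.9,-2.6,0]
    - [-0.9,-2.6,1.5]
    - [-0.9,-2.6,3]
    - [-0.9,-2.6,4.2]
  turn: [0,0,0,0,0]
  hand: [1,1,1,1,1]

```text
clock: 35.3
eef_pos: [0.5027, 0.0181, 0.1309]
tool_rot: [-0.0, 1.0, 0.0, 0.0]
ft_force: [-0.3, 0.7, -1.3]
grip_width: 0.0284
```

>>> arm_command:
  translation:
    - [0,0,0.5]
    - [0,0,1]
    - [0,0,1.2]
    - [0,0,1.2]
    - [0,0,1.2]
  turn: [0,0,0,0,0]
  hand: [1,1,1,1,1]

```text
clock: 35.72
eef_pos: [0.5032, 0.0183, 0.1209]
tool_rot: [-0.0, 1.0, 0.0, 0.001]
ft_force: [-3.0, -0.9, 5.6]
grip_width: 0.0278
```

Contact. I'll release, lift, and back off toward the robot so the cameras have a clear view.

>>> arm_command:
  translation:
    - [0,0,0]
    - [0,0,0]
    - [0,0,0]
    - [0,0,0]
    - [0,0,-1.0]
  turn: [0,0,0,0,0]
  hand: [0.5,0,0,0,0]

```text
clock: 36.13
eef_pos: [0.5015, 0.0178, 0.1279]
tool_rot: [-0.0, 1.0, -0.0, -0.002]
ft_force: [-0.3, -0.4, -0.2]
grip_width: 0.0847
```

>>> arm_command:
  translation:
    - [0,0,-3]
    - [0,0,-6]
    - [0,0,-9]
    - [0,0,-11]
    - [0,0,-11.6]
  turn: [0,0,0,0,0]
  hand: [0,0,0,0,0]

```text
clock: 36.55
eef_pos: [0.505, 0.0179, 0.2501]
tool_rot: [-0.0, 1.0, 0.0, 0.004]
ft_force: [0.5, 0.1, 0.9]
grip_width: 0.0851
```

>>> arm_command:
  translation:
    - [3,1,0]
    - [6,4,0]
    - [9,7,0]
    - [11,10,0]
    - [12,12,0]
  turn: [0,0,0,0,0]
  hand: [0,0,0,0,0]

```text
clock: 36.97
eef_pos: [0.3797, 0.139, 0.2449]
tool_rot: [-0.001, 1.0, 0.0, -0.001]
ft_force: [0.0, -0.6, -0.2]
grip_width: 0.0854
```

>>> arm_command:
  translation:
    - [0,2,0]
    - [0,2,0]
    - [0,2,0]
  turn: [0,0,0]
  hand: [0,0,0]

```text
clock: 37.22
eef_pos: [0.3824, 0.1582, 0.2449]
tool_rot: [-0.001, 1.0, -0.0, -0.0]
ft_force: [-0.2, -0.4, -0.3]
grip_width: 0.0856
```

```bash
python3 - <<'E'
from h import *
p,d=snap('top','t9.png')
M=dict(red=(.5028,.0155),yellow=(.5716,.0734),blue=(.5634,-.0504))
for c in M:
    t=top_of('top',p,d,c,.125,.15); print(c,t['circ'],t['zmed'],'off mm',((t['circ'][:2]-M[c])*1000).round(1))
t=top_of('top',p,d,'green',.06,.1,(.4,.555,-.4,-.2)); print('jar',t)
s,_=snap('side'); cv2.imwrite('pics/s9.png',np.hstack([s,p])[::1,::1,::-1][:, :].copy() if 0 else cv2.resize(np.hstack([s[:,150:400],p[:,60:470]])[:,:,::-1],None,fx=1.2,fy=1.2))
o=get_obs(); print(o['eef_pos'].round(3),o['grip_width'],o['ft_force'].round(1),o['clock'])
E
```

```text
red [0.5026 0.0154 0.015 ] 0.1355 off mm [-0.2 -0.1]
yellow [0.5713 0.0731 0.0147] 0.1358 off mm [-0.3 -0.3]
blue [ 0.5626 -0.0492  0.0148] 0.1357 off mm [-0.8  1.2]
jar {'n': 250, 'mean': array([ 0.498 , -0.3171,  0.0759]), 'circ': array([ 0.498 , -0.3177,  0.0187]), 'zmed': 0.076}
[0.383 0.157 0.245] 0.08560824984135666 [-0.4  0.1  1.4] 37.3167
```

View pics/s9.png

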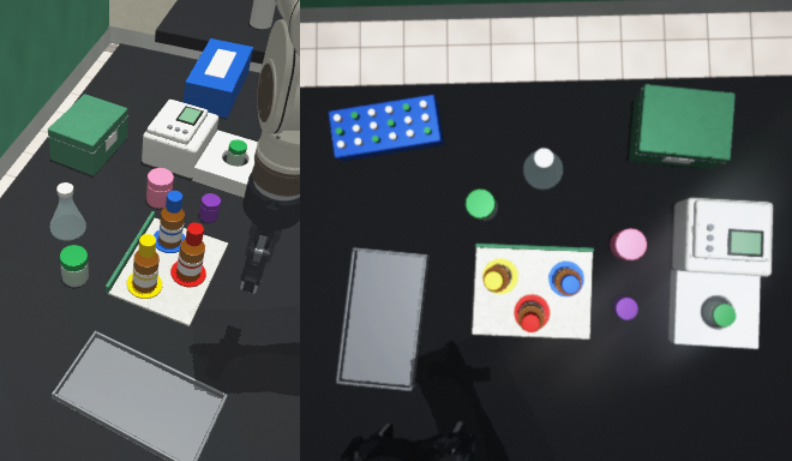

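Every bottle is on the mat of its own colour, the jar is in the well at about (315,722) in the joint picture, the flask is in place, and the gripper is clear.

```bash
python3 -c "
from workcell import *
print(job_done())"
```

```text
the job is handed in; nothing more can be done
None
```

The job is done and handed in at about 37 s of the 144 s allowed; handing in reported no verdict. I stood the three bottles in the tray, set the small green-lidded jar in the analyser's well, then put each bottle back on the mat of its own colour.

My last checks with the top and side cameras showed:

| Item | Distance from target centre | Height of its top |
|---|---|---|
| Red bottle | about 0.2 mm | 0.136 m, as expected standing on its mat |
| Yellow bottle | about 0.4 mm | 0.136 m, as expected standing on its mat |
| Blue bottle | about 1.4 mm | 0.136 m, as expected standing on its mat |
| Sample jar | about 1 mm | 0.076 m, as expected on the well floor |

Everything looked upright, the flask had not visibly moved, and the gripper was open and away from everything. No check failed. The top and wrist cameras disagreed by about 2–3 mm, so I corrected for that using the arm's own position reading.

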